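# Clamp the block with the inner knob, then lock it with the outer ring

## Task

Tighten the bench clamp onto the steel block: turn the inner bar knob clockwise until the plunger meets the block and the knob turns about 0.25 N m harder than it ran free, leaving the lock ring around it where it is. Then turn the outer lock ring clockwise all the way to its stop without turning the knob any more, and let go. Leave the tools lying about undisturbed.

Things in the scene. Friction and masses are not known exactly. Their poses are not given: they have to be found in the camera images.
- clamp: Grey C-frame holding clamp, fixed to the table at varying place and yaw. Origin under its base, straight below the vertical screw axis; z up, x toward its post. Base 140 x 124 x 12 mm (x -53 to +87), post 34 x 44 mm at x = 63, arm 44 mm wide, x -38 to +80, top at z = 74 mm. On the screw axis sit the ring (z 79 to 95), the knob (to z 118), and under the arm the plunger, foot diameter 19 mm.
- knob_top (a point): Centre of the top face of the inner knob, on the screw axis, 118 mm above the table. The knob is a steel bar grip 36 mm long, 12 mm thick, 20 mm tall, its lower edge 3 mm above the ring's top face; pinch it from above across its 12 mm. The point turns with it: x along the bar, y across it, z up. The knob turns in place; it does not sink.
- clamp_knob (a joint): Inner knob angle, rad, growing clockwise from above; starts -0.3 to 0.4 and stays where left. Each rad lowers the plunger 3.5 mm; the gap to the block is unknown, 0.7 to 6.8 mm, and not told by the angle. Free drag 0.45 N m; after touching, torque rises about 0.7 N m per rad. 70 N clamp force = 0.25 N m over the drag; good is 40 to 110 N (0.14 to 0.38); over 140 N (0.49) is too tight.
- ring_mark (a point): Short dark mark on top of the outer lock ring, 22.5 mm from the screw axis, 95 mm above the table. The ring is a ribbed aluminium disc, 57 mm diameter, 16 mm tall, coaxial with the knob and below it; grip it across its rim, knob between the fingers. It turns in place. At the stop the mark meets the dark line on the arm's nose (clamp's -x side).
- lock_ring (a joint): Angle of the outer lock ring, rad, growing clockwise seen from above: it starts open at 0 to 0.25 and is locked at its hard stop at 1.25. Turns easily (0.06 N m) and stays where it is left.
- block: Filed steel block 45 x 75 x 18 mm with three drilled holes, lying loose on a 6 mm anvil plate on the clamp's base under the plunger; its underside 18 mm above the table. Origin at the centre of its underside.
- chisel: Cold chisel 153 mm long lying on the table beside the clamp; a bystander.
- hexkey: Black hex key 124 mm long lying on the table before the clamp; a bystander.
- bolt: Hex bolt, 62 mm long, lying on the table beside the clamp; a bystander.
There are look-alikes about, which are no part of the job. What is meant by the clamp is not blue or red, and is the larger of those in its own colour.

How it is judged:
On the way, in this order (a step that is already met when the one before it is completed fails the run):
1. the plunger holds the block with 40 to 110 N while the lock ring is still where it started (within 4 mm at its mark) (contact force between clamp and block between 40 and 110 N and distance of ring_mark from where it was at the start of the episode below 0.004 m), for 0.2 s.
2. the lock ring is at its stop (over 1.15 rad) and the clamp force is still 40 to 110 N (contact force between clamp and block between 40 and 110 N and value of joint lock_ring above 1.15 rad), for 0.2 s.
At the end, for the whole second after the job is handed in: The plunger presses on the block with 40 to 110 N, the lock ring is at its stop (over 1.15 rad), and the block lies flat within 6 mm of where it was (all of step 2 and distance of block from where it was at the start of the episode below 0.006 m and angle between block's own z axis and vertical below 0.05 rad); the robot touches nothing.
It fails at once if clamp force over 140 N (over-tightened) (contact force between clamp and block above 140 N).
It fails at once if lock ring turned (mark moved over 5 mm) while the block is not held by at least 30 N (distance of ring_mark from where it was at the start of the episode above 0.005 m and contact force between clamp and block below 30 N).
It fails at once if knob turned (faster than 0.3 rad/s) after the lock ring was turned (mark moved over 5 mm) (distance of ring_mark from where it was at the start of the episode above 0.005 m and (velocity of joint clamp_knob above 0.3 rad/s or velocity of joint clamp_knob below -0.3 rad/s)).
It fails at once if a bystander moved over 20 mm (distance of any of chisel, hexkey, bolt from where it was at the start of the episode above 0.02 m).
It also fails if it takes over 64 s, if anything falls off the work surface, if the arm or the gripper's body presses on something with over 40 N, if the wrist force passes 120 N, or if a joint passes its speed limit or range.

## Robot

A 6-joint arm with a two-finger parallel gripper is mounted at the origin on the work surface; the furniture and walls round the work are solid. World frame = base frame: x ahead of the robot, y to its left, z up, the work surface at z = 0. Lengths are in m, angles in rad, forces in N, time in s.
With the tool pointing down it reaches from about 0.375 to 0.9 m from the base axis. Payload 3.1 kg.
Tool frame: the origin (TCP) lies between the finger pads; the fingertips stand manip.finger_overhang ahead of it and the grasp point (between the pads) lies 5 mm behind it (manip.finger_overhang is the distance from the TCP to the fingertips, in m); z points along the fingers, y is the line along which they close (so a half turn about z gives the same grasp; the last joint's range is limited). The gripper opens to 85 mm and grips with 20 to 120 N. Pads are 22 mm wide; open, the fingers measure 114 mm over their backs; the gripper's body (76 mm by 85 mm) begins 54 mm behind the grasp point. The pads swing forward as they close: fully open they stand 13 mm farther back than shut.
Start: joints at [-1.437, 0.527, 1.433, -0, 1.181, -0.178], TCP at [0.192, -0.595, 0.245] pointing down, gripper open.
Joint ranges: [-3.08, 3.08], [-0.75, 2.2], [0.22, 2.44], [-1.43, 4.57], [0, 2.65], [-2.85, 2.85]. Speed limits (rad/s): [2.79, 2.79, 3.14, 3.14, 3.14, 3.14].

## Interface

Orientations are given as a unit quaternion [x, y, z, w].
In Python, from station import manip gives the robot as it stands.
- The arm moves only by the tool drive_tool, never from a script. Its argument "plan" is a list of rows, each a list of 7 numbers: the shift along the tool's x, y, z in m, then the turn, a rotation vector about the tool's x, y, z in degrees, then the opening, from -1 (shut) to 1 (fully open). In form: [[x, y, z, wx, wy, wz, gripper], ...]. A call has 1 to 10 rows; each row shifts and turns the commanded pose from where the row before left it, along the tool's axes as they then stand; what a row does not reach is not made up. A row lasts 1/10 s, in which the tool goes at most 50 mm and 8.59 degrees, less where a joint would pass 70% of its speed; a pose out of reach is approached as far as the arm can. A call is refused whole if a number of a shift passes 0.05 or a number of a turn 8.59, either way. A call with a gripper value outside its range is refused whole. The fingers move at their own pace and stop on an object; "newtons" is the grip in N (left out, the last holds). Time passes only in rows, so rows that do not move let the fingers close. It gives the time, the measured TCP pose, the force, the opening and the grip force at its end, in the units of the state.
- manip.sense(): the state, without advancing time (a new reading comes with each control period).
- manip.snapshot(name): name is "scene" or "top"; returns a dict with "image" (400x640x3 uint8, red, green, blue), "z_map" (400x640 float32, m along the optical axis (not along the pixel's ray), 0 where there is no reading), "fov_y" (degrees; the focal length in pixels is half the picture's height over the tangent of half this angle, whatever the lens; pixels are square), "cx", "cy" (the principal point, pixels), "extrinsics" (4x4, takes a point from camera to world coordinates). Camera axes: x right, y up, looking along -z (the intrinsics and any distortion apply to the point x, -y, -z); pixel columns grow to the right and rows downward; lengths in m; the calibration is good to about 2 mm. A picture is of the moment at which its call begins.
- manip.sign_off(): hands the job in; it is judged then, once.
The state is a dict: "t": time; "q": joint angles; "qd": joint speeds; "tau": joint torques, N m; "tcp_pos": TCP position; "tool_rot": TCP orientation; "force": force on the tool from outside, world axes, zero at the start; "ft_torque": the same for the moment, N m; "finger_gap": opening from 0.0 (shut) to 1.0 (fully open); "gripper_force": force on a finger pad.
Only numpy, scipy, OpenCV 4.12 (cv2) and the standard library are available. Lean on these libraries where they do the work, as an engineer would, in place of code of your own. Each camera call takes 0.05 s, during which the arm holds its last target. There are 200 camera calls.

## Working session

There is one attempt and no reset: what is moved stays moved. The work goes in short steps, Python scripts to look and compute and a tool call to move; the robot and the scene stay as the last step left them, time stands still between calls to the robot, and variables do not carry over. Pictures are saved under pics/ and viewed, at most 10 in all, crops included, and the job is handed in when it is done.

Besides the shell and the picture viewer there is one more tool, called as name([rows], argument=value, ...), one row to a line, values as JSON. drive_tool: Moves the arm, as the interface text tells. Its arguments: {"type":"object","properties":{"plan":{"type":"array"},"newtons":{"type":"number"}},"required":["plan"]}

```bash
ls; mkdir -p pics; cat > h.py <<'E'
import numpy as np, cv2
from station import manip
def snap(n):
    s=manip.snapshot(n); np.savez(f'{n}.npz',**s); return s
def load(n): return dict(np.load(f'{n}.npz'))
def f(s): return 200/np.tan(np.radians(float(s['fov_y']))/2)
def plane(s,u,v,z):
    d=np.array([(u-s['cx'])/f(s),-(v-s['cy'])/f(s),-1.]);T=s['extrinsics'];d=T[:3,:3]@d;o=T[:3,3]
    return o+d*(z-o[2])/d[2]
def pts(s):
    v,u=np.mgrid[:400,:640];Z=s['z_map'];F=f(s)
    P=np.stack([(u-s['cx'])/F*Z,-(v-s['cy'])/F*Z,-Z],-1);return P@s['extrinsics'][:3,:3].T+s['extrinsics'][:3,3]
def save(n,im,k=1): cv2.imwrite('pics/'+n,cv2.resize(im[...,::-1],None,fx=k,fy=k,interpolation=cv2.INTER_CUBIC))
E
python3 - <<'E'
from h import *
for n in('top','scene'):
    s=snap(n);save(n+'0.png',s['image']);print(n,s['fov_y'],s['cx'],s['cy'],s['extrinsics'].round(3).tolist(), [k for k in s])
print(manip.sense(),manip.finger_overhang)
E
```

```text
pics
top 52.04466278683689 321.2249012466643 203.66550539428528 [[0.02, 0.991, -0.131, 0.297], [-1.0, 0.019, -0.006, 0.106], [-0.003, 0.131, 0.991, 0.979], [0.0, 0.0, 0.0, 1.0]] ['image', 'z_map', 'fov_y', 'cx', 'cy', 'extrinsics']
scene 42.821761248915905 318.53614854095275 203.34506302776867 [[-0.843, 0.353, -0.407, -0.058], [-0.538, -0.569, 0.621, 0.86], [-0.013, 0.743, 0.67, 0.914], [0.0, 0.0, 0.0, 1.0]] ['image', 'z_map', 'fov_y', 'cx', 'cy', 'extrinsics']
{'t': 0.1, 'q': array([-1.43652754e+00,  5.28362921e-01,  1.43378134e+00, -3.11006011e-05,
        1.18139443e+00, -1.78504532e-01]), 'qd': array([ 8.56947388e-05, -6.72662391e-04, -1.39337298e-03,  2.23696322e-04,
        2.08925068e-04, -4.21310968e-04]), 'tau': array([-5.35605359e-04, -4.43305600e+01, -1.78586376e+01, -1.96919432e-04,
        3.92221511e-03,  6.01101206e-06]), 'tcp_pos': array([ 0.19224488, -0.59404838,  0.24443548]), 'tool_rot': array([ 9.87795119e-01,  1.55755755e-01,  7.14244910e-06, -9.73097701e-04]), 'force': array([ 1.40615561e+00, -3.96417116e-01,  1.16710533e-04]), 'ft_torque': array([0.05076952, 0.03525552, 0.02399876]), 'gripper_force': 0.0, 'finger_gap': 1.0000324065735937} 0.014
```

View pics/top0.png

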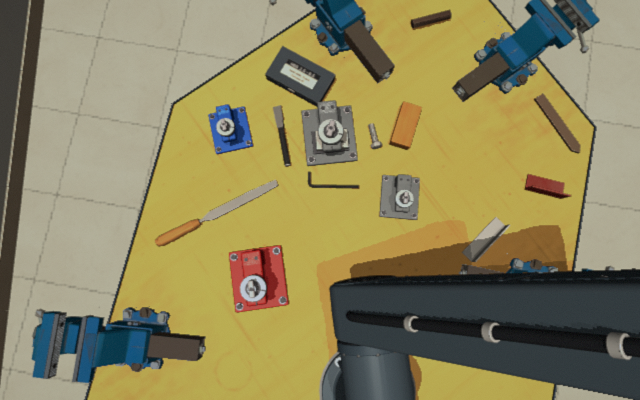

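View pics/scene0.png

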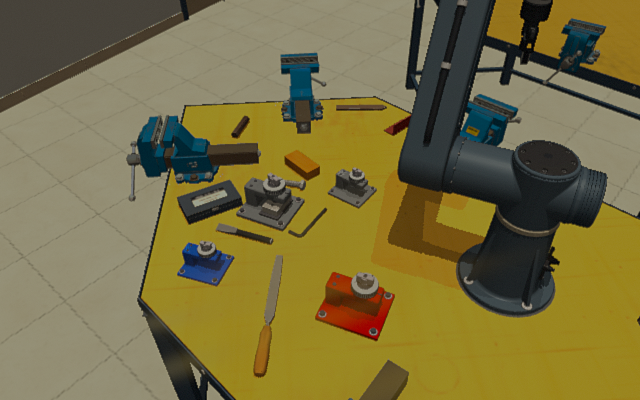

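Top view: four clamps, blue (226,128), red (253,288), large grey (330,132) and small grey (403,198). The one meant is the large grey at (330,132): it is neither blue nor red and is the bigger of the two greys. I'll confirm with a crop and measure it.

```bash
python3 - <<'E'
from h import *
s=load('top');im=s['image'];P=pts(s)
save('crop1.png',im[95:175,290:370],7)
W=P[90:180,280:380]
ok=(s['z_map'][90:180,280:380]>0)
def rep(n,lo,hi):
    m=ok&(W[...,2]>lo)&(W[...,2]<hi); q=W[m]; 
    if len(q)<4: print(n,len(q));return
    r=cv2.minAreaRect((q[:,:2]*1000).astype(np.float32)); print(n,len(q),q.mean(0).round(4),'rect',np.round(r[0],1),np.round(r[1],1),round(r[2],1), 'zmed',np.median(q[:,2]).round(4))
rep('knob',.109,.13);rep('ring',.086,.104);rep('arm',.065,.082);rep('base',.007,.018)
print('300px base',plane(s,330,132,.118))
np.set_printoptions(linewidth=250)
print((P[118:146,316:346,2]*1000).astype(int))
E
```

```text
knob 107 [0.5762 0.0942 0.1178] rect [577.3  94.3] [36.5 15.4] 0.8 zmed 0.1182
ring 396 [0.575  0.0943 0.0959] rect [577.3  94.1] [54.7 56.1] 20.7 zmed 0.096
arm 516 [0.6089 0.0983 0.0746] rect [598.5  96.7] [118.1  43.8] 7.4 zmed 0.0747
base 1974 [0.5879 0.1085 0.0133] rect [598.5  95.6] [225.1 241. ] 1.8 zmed 0.0133
300px base [0.56767401 0.09535142 0.118     ]
[[ 11  12  12  73  72  74  76  75  76  73  75  73  74  75  75  76  77  75  77  73  75  74  70  11  12  13  12  11  13  14]
 [ 13   9  15  71  72  74  72  75  74  75  74  78  97  96  97  94  93  95  73  73  74  75 978  12  14  11  13  14  12  14]
 [ 11  14  14  64  74  74  73  74  74  97  96  96  94  96  96 118 117 115  95  94  93  74  72  12  12  10  16  12  16  15]
 [ 11   9  13  26  72  74  76  94  96  95  93  96  96  94 117 120 116 120 118  95  95  95  94  12  11  14  13  12  10  13]
 [ 12   9  14  19  74  74  97  95  96  98  97  95  96  95 119 116 119 118 120  96  94  96  96  93  12  14  13  10  14  13]
 [ 13  11  14  14  74  97  95  95  92  95  97  96  98  94 116 118 117 120 120  96  95  96  98  96  13  14  11  14  15  
[... 2010 characters left out ...]
 95  98  96  98  96  99  96  97  98  99  93  95  94  93  93  74  39  38  39  35  34]
 [ 32  35  34  36  37  39  83  92 978  94  95  97  93  97  94  94  98  98  95  95  98  95  92  83  71  31  29  30  39  37]
 [ 18  35  37  37  39  39  75  84  81  95  93  95  96  97  97  97  93  96  92  91  92  83  75  72  72  37  17  39  36  38]
 [978  37 978  33  37  37  72  75  76  84  84  90  90  94  93  94  92  93  89  84  82  77  73  76  74  71  37  37  37  36]
 [ 20  37  35  38  36  38  72  74  75  75  74  83  82  85  83  89  84  82  72  80  75  76  73  74  76  73  37  35  34  39]
 [ 20  35  35  34  34  34  73  73  74  77  76  73  74  73  74  73  74  73  75  76  75  75  76  74  75  72  34  37  37  40]]
```

View pics/crop1.png

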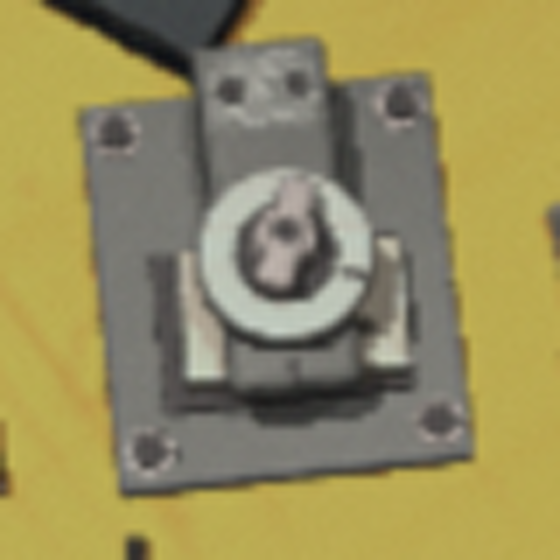

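The crop confirms the large grey clamp, with the block under its plunger. The knob is at crop (285,232), the ring mark at (352,272) and the nose line at (293,368). Next I'll refine the bar angle and axis, and check the heights of obstacles along the path.

```bash
cat >> h.py <<'E'
def go(x,y,z,yaw=None):
    "world goal -> shift in present tool axes, turn about tool z (deg)"
    from scipy.spatial.transform import Rotation as R
    s=manip.sense();r=R.from_quat(s['tool_rot']);M=r.as_matrix()
    y0=np.degrees(np.arctan2(M[1,0],M[0,0]))
    print('t',round(s['t'],2),'pos',s['tcp_pos'].round(4),'yaw',y0.round(2),'tilt',(M[:,2]).round(4),'gap',round(s['finger_gap'],3),'F',s['force'].round(1),'T',s['ft_torque'].round(3),'q',s['q'].round(2))
    print('shift',(M.T@(np.array([x,y,z])-s['tcp_pos'])).round(4),'turn', None if yaw is None else (-(yaw-y0)).round(2))
E
python3 - <<'E'
from h import *
s=load('top');P=pts(s)
for z,lo,hi in((.118,.1145,.125),(.095,.0925,.1)):
    W=P[110:160,300:360];m=((W[...,2]>lo)&(W[...,2]<hi)).astype(np.uint8)
    n,l,st,c=cv2.connectedComponentsWithStats(m,connectivity=4);k=1+st[1:,4].argmax()
    v,u=np.where(l==k);q=np.array([plane(s,a+300,b+110,z)[:2] for a,b in zip(u,v)])*1000
    r=cv2.minAreaRect(q.astype(np.float32));C=np.cov(q.T);w,V=np.linalg.eigh(C)
    print(z,len(q),q.mean(0),r,'pca deg',np.degrees(np.arctan2(V[1,1],V[0,1])),np.sqrt(w*12), cv2.minEnclosingCircle(q.astype(np.float32)))
print('mark',plane(s,290+352/7,95+272/7,.095),'line',plane(s,290+293/7,95+368/7,.074))
for n in('top','scene'):
    s=load(n);Q=pts(s);hsv=cv2.cvtColor(s['image'],cv2.COLOR_RGB2HSV)
    m=(s['z_map']>0)&(Q[...,2]>.12)&(Q[...,2]<.6)&(abs(Q[...,1])<.7)&(Q[...,0]>0.1)
    g=np.zeros((9,16));
    for x,y,z in Q[m]: 
        i,j=int(x*10),int((y+.8)*10)
        if i<9:g[i,j]=max(g[i,j],z)
    print(n,'rows x .1.., cols y -.8..');print((g*100).astype(int))
go(.577,.094,.244,165)
E
```

```text
0.118 99 [576.92965794  94.25619531] ((576.7142333984375, 94.42472839355469), (35.9562873840332, 15.213558197021484), 0.9047136306762695) pca deg 168.0776048893657 [13.96764743 33.94990155] ((576.7315673828125, 93.32234191894531), 18.49155044555664)
0.095 367 [576.03306089  94.35935462] ((577.3336181640625, 93.97575378417969), (55.22581481933594, 55.731082916259766), 1.0789192914962769) pca deg 76.31534396690103 [51.57437843 54.92719747] ((577.3074951171875, 93.93758392333984), 28.464237213134766)
mark [0.5710701  0.07209457 0.095     ] line [0.54511971 0.08994904 0.074     ]
top rows x .1.., cols y -.8..
[[ 0  0  0  0  0  0  0  0  0  0  0  0  0  0  0  0]
 [ 0  0  0  0  0  0 59 59 43  0  0  0  0 15 15  0]
 [ 0  0  0 14  0  0 59 59 47  0 12  0  0  0  0  0]
 [ 0  0  0  0  0  0  0  0  0  0  0  0  0  0  0  0]
 [ 0  0  0  0  0  0  0  0  0  0  0  0  0  0  0  0]
 [ 0  0  0  0  0  0  0  0 12 12  0  0  0  0  0  0]
 [ 0  0  0  0  0  0  0  0  0  0  0  0  0  0  0  0]
 [ 0  0  0 15 15  0  0  0  0  0  0  0  0  0  0  0]
 [ 0  0  0 15 15  0  0  0  0 12  0  0  0  0  0  0]]
scene rows x .1.., cols y -.8..
[[ 0  0  0  0  0  0  0  0  0  0  0  0  0  0  0  0]
 [ 0 40 41 15 15  0 55 56 44  0  0  0  0  0  0  0]
 [ 0 34 41 15 14  0  0 57 47  0 12  0  0  0  0  0]
 [ 0  0  0  0  0  0  0  0  0  0  0  0  0  0  0  0]
 [ 0  0  0  0  0  0  0  0  0  0  0  0  0  0  0  0]
 [ 0  0  0  0  0  0  0  0 12  0  0  0  0  0  0  0]
 [ 0  0  0  0  0  0  0  0  0  0  0  0  0  0  0  0]
 [ 0  0  0 15 15  0  0  0  0  0  0  0  0  0  0  0]
 [ 0  0  0 15 15  0  0  0 14 15  0  0  0  0  0  0]]
t 0.1 pos [ 0.1922 -0.594   0.2444] yaw 17.92 tilt [-3.0e-04  1.9e-03 -1.0e+00] gap 1.0 F [ 1.4 -0.4  0. ] T [0.051 0.035 0.024] q [-1.44  0.53  1.43 -0.    1.18 -0.18]
shift [ 0.5778 -0.5363  0.0016] turn -147.08
```

drive_tool([
  [0.032,-0.03,0,0,0,0,1],
  [0.032,-0.03,0,0,0,0,1],
  [0.032,-0.03,0,0,0,0,1],
  [0.032,-0.03,0,0,0,0,1],
  [0.032,-0.03,0,0,0,0,1],
  [0.032,-0.03,0,0,0,0,1],
  [0.032,-0.03,0,0,0,0,1],
  [0.032,-0.03,0,0,0,0,1],
  [0.032,-0.03,0,0,0,0,1],
  [0.032,-0.03,0,0,0,0,1],
])

```text
t: 1.1
tcp_pos: [0.4049, -0.209, 0.2452]
tool_rot: [0.988, 0.156, -0.0, -0.0]
force: [0.0, -0.5, -0.7]
finger_gap: 1.002
gripper_force: 0.0
```

drive_tool([
  [0.032,-0.03,0,0,0,0,1],
  [0.032,-0.03,0,0,0,0,1],
  [0.032,-0.03,0,0,0,0,1],
  [0.032,-0.03,0,0,0,0,1],
  [0.032,-0.03,0,0,0,0,1],
  [0.032,-0.03,0,0,0,0,1],
  [0.032,-0.03,0,0,0,0,1],
  [0.032,-0.028,0,0,0,0,1],
  [0,0,0,0,0,-8.5,1],
  [0,0,0,0,0,-8.5,1],
])

```text
t: 2.1
tcp_pos: [0.5749, 0.0962, 0.2446]
tool_rot: [0.953, 0.304, -0.0, -0.0]
force: [-0.5, 0.4, 0.2]
finger_gap: 1.001
gripper_force: 0.0
```

drive_tool([
  [0,0,0,0,0,-8.5,1],
  [0,0,0,0,0,-8.5,1],
  [0,0,0,0,0,-8.5,1],
  [0,0,0,0,0,-8.5,1],
  [0,0,0,0,0,-8.5,1],
  [0,0,0,0,0,-8.5,1],
  [0,0,0,0,0,-8.5,1],
  [0,0,0,0,0,-8.5,1],
  [0,0,0,0,0,-8.5,1],
  [0,0,0,0,0,0,1],
])

```text
t: 3.1
tcp_pos: [0.5745, 0.0945, 0.2448]
tool_rot: [0.563, 0.826, -0.0, -0.0]
force: [0.0, 0.5, 0.4]
finger_gap: 0.996
gripper_force: 0.0
```

```bash
python3 -c "
from h import *
go(.577,.094,.150,166)"
```

```text
t 3.1 pos [0.5745 0.0945 0.2448] yaw 111.41 tilt [-1.1e-03  1.0e-04 -1.0e+00] gap 0.996 F [0.  0.5 0.4] T [-0.021  0.    -0.001] q [-0.03  0.47  1.54  0.    1.13 -0.4 ]
shift [-0.0014  0.0022  0.0948] turn -54.59
```

drive_tool([
  [-0.0014,0.0022,0,0,0,-7.8,1],
  [0,0,0,0,0,-7.8,1],
  [0,0,0,0,0,-7.8,1],
  [0,0,0.02,0,0,-7.8,1],
  [0,0,0.02,0,0,-7.8,1],
  [0,0,0.02,0,0,-7.8,1],
  [0,0,0.02,0,0,-7.8,1],
  [0,0,0,0,0,0,1],
  [0,0,0,0,0,0,1],
])

```text
t: 4.0
tcp_pos: [0.5773, 0.094, 0.1652]
tool_rot: [0.124, 0.992, -0.0, -0.0]
force: [0.5, 0.7, 0.1]
finger_gap: 1.002
gripper_force: 0.0
```

```bash
python3 -c "
from h import *
go(.577,.094,.113,166)
s=snap('scene');Q=pts(s)
T=np.linalg.inv(s['extrinsics']);c=T[:3,:3]@[.577,.094,.118]+T[:3,3];u=s['cx']-f(s)*c[0]/c[2];v=s['cy']+f(s)*c[1]/c[2];print(u,v)
u,v=int(u),int(v);save('s1.png',s['image'][v-50:v+40,u-50:u+50],6)"
```

```text
t 4.0 pos [0.5773 0.094  0.1652] yaw 165.76 tilt [-8.e-04  1.e-04 -1.e+00] gap 1.002 F [0.5 0.7 0.1] T [0.022 0.015 0.015] q [-0.03  0.58  1.61  0.    0.96 -1.35]
shift [ 0.0003 -0.0001  0.0522] turn -0.24
273.31302320768333 175.68989359559617
```

View pics/s1.png

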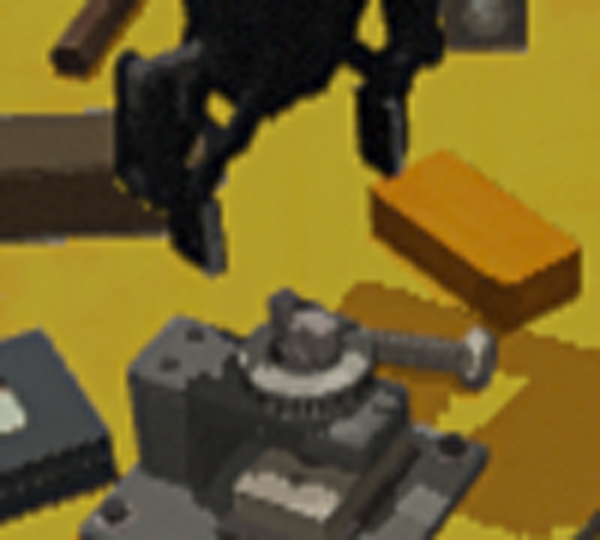

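The crop shows the open gripper straddling the knob (crop 310,335), with the fingers across the bar. I'll go down and pinch it.

drive_tool([
  [0,0,0.02,0,0,0,1],
  [0,0,0.02,0,0,0,1],
  [0,0,0.011,0,0,0,1],
  [0,0,0,0,0,0,1],
  [0,0,0,0,0,0,0],
  [0,0,0,0,0,0,-0.4],
  [0,0,0,0,0,0,-0.7],
  [0,0,0,0,0,0,-1],
  [0,0,0,0,0,0,-1],
  [0,0,0,0,0,0,-1],
], newtons=60)

```text
t: 5.05
tcp_pos: [0.5777, 0.0944, 0.115]
tool_rot: [0.121, 0.993, 0.0, 0.0]
force: [0.0, 2.1, 4.2]
finger_gap: 0.126
gripper_force: 60.0
```

```bash
python3 -c "
from h import *
go(.577,.094,.114,166);print(manip.sense()['gripper_force'],manip.sense()['tau'][5])"
```

```text
t 5.05 pos [0.5777 0.0944 0.115 ] yaw 166.09 tilt [ 1.e-03  3.e-04 -1.e+00] gap 0.126 F [0.  2.1 4.2] T [0.316 0.113 0.407] q [-0.03  0.65  1.64  0.    0.85 -1.36]
shift [ 0.0006 -0.0005  0.001 ] turn 0.09
59.982778429985046 0.36722470074892044
```

drive_tool([
  [0,0,0,0,0,0,-1],
  [0,0,0,0,0,2,-1],
  [0,0,0,0,0,2,-1],
  [0,0,0,0,0,2,-1],
], newtons=100)

```text
t: 5.45
tcp_pos: [0.5777, 0.0944, 0.115]
tool_rot: [0.173, 0.985, 0.0, 0.0]
force: [-1.6, 1.2, 5.6]
finger_gap: 0.111
gripper_force: 99.9
```

```bash
cat > r.py <<'E'
from h import *
s=manip.sense();go(.577,.094,.114,166);print('GF',s['gripper_force'],'tau6',s['tau'][5].round(3))
E
python3 r.py
```

```text
t 5.45 pos [0.5777 0.0944 0.115 ] yaw 160.02 tilt [ 0.001  0.    -1.   ] gap 0.111 F [-1.6  1.2  5.6] T [0.328 0.124 0.413] q [-0.03  0.65  1.64  0.    0.85 -1.25]
shift [ 0.0005 -0.0006  0.001 ] turn -5.98
GF 99.894357919693 tau6 0.216
```

drive_tool([
  [0,0,0,0,0,2,-1],
  [0,0,0,0,0,2,-1],
])

```text
t: 5.65
tcp_pos: [0.5777, 0.0943, 0.1151]
tool_rot: [0.208, 0.978, 0.0, 0.001]
force: [-1.6, 2.3, 5.2]
finger_gap: 0.112
gripper_force: 99.9
```

```bash
python3 r.py
```

```text
t 5.65 pos [0.5777 0.0943 0.1151] yaw 156.02 tilt [ 0.001 -0.    -1.   ] gap 0.112 F [-1.6  2.3  5.2] T [0.342 0.138 0.394] q [-0.03  0.65  1.64  0.    0.85 -1.18]
shift [ 0.0005 -0.0006  0.0011] turn -9.98
GF 99.94831323623657 tau6 0.217
```

drive_tool([
  [0,0,0,0,0,2,-1],
  [0,0,0,0,0,2,-1],
  [0,0,0,0,0,2,-1],
])

```text
t: 5.95
tcp_pos: [0.5777, 0.0943, 0.1151]
tool_rot: [0.259, 0.966, 0.0, 0.0]
force: [-0.4, 2.0, 5.8]
finger_gap: 0.111
gripper_force: 100.0
```

```bash
python3 r.py
```

```text
t 5.95 pos [0.5777 0.0943 0.1151] yaw 150.02 tilt [ 0.001 -0.    -1.   ] gap 0.111 F [-0.4  2.   5.8] T [0.305 0.105 0.448] q [-0.03  0.65  1.64  0.    0.85 -1.08]
shift [ 0.0004 -0.0006  0.0011] turn -15.98
GF 100.00251531600952 tau6 0.217
```

drive_tool([
  [0,0,0,0,0,2,-1],
  [0,0,0,0,0,2,-1],
  [0,0,0,0,0,2,-1],
  [0,0,0,0,0,2,-1],
])

```text
t: 6.35
tcp_pos: [0.5776, 0.0943, 0.115]
tool_rot: [0.325, 0.946, 0.0, 0.0]
force: [-1.4, 2.3, 5.8]
finger_gap: 0.11
gripper_force: 100.1
```

```bash
python3 r.py
```

```text
t 6.35 pos [0.5776 0.0943 0.115 ] yaw 142.04 tilt [ 8.e-04 -1.e-04 -1.e+00] gap 0.11 F [-1.4  2.3  5.8] T [0.362 0.194 0.523] q [-0.03  0.65  1.64 -0.    0.85 -0.94]
shift [ 0.0003 -0.0006  0.001 ] turn -23.96
GF 100.05577325820923 tau6 0.277
```

drive_tool([
  [0,0,0,0,0,2,-1],
  [0,0,0,0,0,2,-1],
])

```text
t: 6.55
tcp_pos: [0.5777, 0.0943, 0.1151]
tool_rot: [0.358, 0.934, 0.0, 0.0]
force: [-1.6, 2.2, 5.4]
finger_gap: 0.109
gripper_force: 100.1
```

```bash
python3 r.py
```

```text
t 6.55 pos [0.5777 0.0943 0.1151] yaw 138.06 tilt [ 9.e-04 -2.e-04 -1.e+00] gap 0.109 F [-1.6  2.2  5.4] T [0.272 0.174 0.535] q [-0.03  0.65  1.64 -0.    0.85 -0.87]
shift [ 0.0003 -0.0006  0.0011] turn -27.94
GF 100.09641766548157 tau6 0.325
```

drive_tool([
  [0,0,0,0,0,2,-1],
  [0,0,0,0,0,2,-1],
])

```text
t: 6.75
tcp_pos: [0.5776, 0.0943, 0.115]
tool_rot: [0.39, 0.921, 0.0, 0.0]
force: [-0.8, 1.8, 5.8]
finger_gap: 0.11
gripper_force: 100.1
```

```bash
python3 r.py
```

```text
t 6.75 pos [0.5776 0.0943 0.115 ] yaw 134.07 tilt [ 8.e-04 -3.e-04 -1.e+00] gap 0.11 F [-0.8  1.8  5.8] T [0.282 0.172 0.61 ] q [-0.03  0.65  1.64 -0.    0.85 -0.8 ]
shift [ 0.0002 -0.0006  0.001 ] turn -31.93
GF 100.14549493789673 tau6 0.374
```

drive_tool([
  [0,0,0,0,0,2,-1],
  [0,0,0,0,0,2,-1],
  [0,0,0,0,0,2,-1],
  [0,0,0,0,0,1.3,-1],
])

```text
t: 7.15
tcp_pos: [0.5776, 0.0943, 0.115]
tool_rot: [0.448, 0.894, -0.0, 0.0]
force: [-0.3, 2.3, 5.7]
finger_gap: 0.113
gripper_force: 100.2
```

```bash
python3 r.py
```

```text
t 7.15 pos [0.5776 0.0943 0.115 ] yaw 126.81 tilt [ 8.e-04 -4.e-04 -1.e+00] gap 0.113 F [-0.3  2.3  5.7] T [0.313 0.165 0.663] q [-0.03  0.65  1.64 -0.    0.85 -0.67]
shift [ 0.0001 -0.0006  0.001 ] turn -39.19
GF 100.24828791618347 tau6 0.578
```

drive_tool([
  [0,0,0,0,0,0,-1],
  [0,0,0,0,0,0,-1],
  [0,0,0,0,0,0,-1],
  [0,0,0,0,0,0,-1],
])

```text
t: 7.55
tcp_pos: [0.5776, 0.0943, 0.115]
tool_rot: [0.447, 0.894, 0.0, 0.0]
force: [-2.0, 1.0, 6.0]
finger_gap: 0.112
gripper_force: 100.1
```

```bash
python3 r.py
```

```text
t 7.55 pos [0.5776 0.0943 0.115 ] yaw 126.83 tilt [ 8.e-04 -2.e-04 -1.e+00] gap 0.112 F [-2.  1.  6.] T [0.271 0.133 0.568] q [-0.03  0.65  1.64 -0.    0.85 -0.67]
shift [ 0.0001 -0.0006  0.001 ] turn -39.17
GF 100.13030290603638 tau6 0.535
```

drive_tool([
  [0,0,0,0,0,0,-1],
  [0,0,0,0,0,0,-1],
  [0,0,0,0,0,0,-0.5],
  [0,0,0,0,0,0,0],
  [0,0,0,0,0,0,1],
  [0,0,0,0,0,0,1],
  [0,0,0,0,0,0,1],
  [0,0,0,0,0,0,1],
], newtons=30)

```text
t: 8.35
tcp_pos: [0.5774, 0.0939, 0.1142]
tool_rot: [0.448, 0.894, -0.0, -0.0]
force: [0.2, -0.0, -0.1]
finger_gap: 1.0
gripper_force: 0.0
```

```bash
python3 - <<'E'
from h import *
go(.5773,.0942,.090,126.8)
s=snap('top');save('t2.png',s['image'][85:185,270:390],5)
E
```

```text
t 8.35 pos [0.5774 0.0939 0.1142] yaw 126.71 tilt [-1.e-04  0.e+00 -1.e+00] gap 1.0 F [ 0.2 -0.  -0.1] T [-0.02   0.033  0.032] q [-0.03  0.65  1.64  0.    0.85 -0.67]
shift [0.0003 0.0001 0.0242] turn -0.09
```

View pics/t2.png

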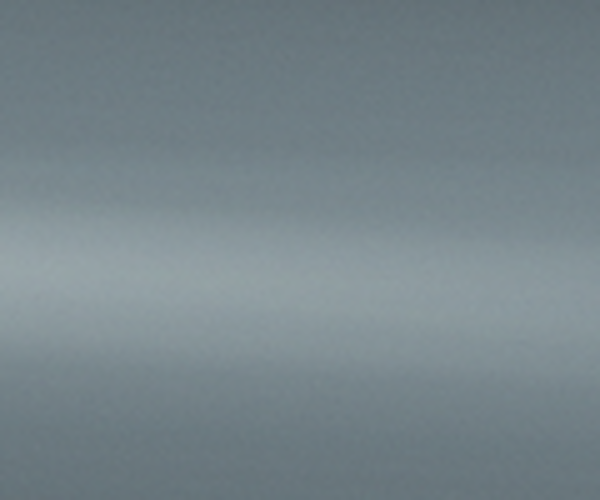

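The arm hides the clamp from the top camera, so that picture shows only the arm link. The force readings are zero after release. Next I'll lower onto the ring and grip its rim.

drive_tool([
  [0,0,0.008,0,0,0,1],
  [0,0,0.008,0,0,0,1],
  [0,0,0.008,0,0,0,1],
  [0,0,0,0,0,0,1],
  [0,0,0,0,0,0,0.5],
  [0,0,0,0,0,0,0.2],
  [0,0,0,0,0,0,0.1],
  [0,0,0,0,0,0,0],
  [0,0,0,0,0,0,-0.2],
  [0,0,0,0,0,0,-0.2],
], newtons=40)

```text
t: 9.4
tcp_pos: [0.5778, 0.0941, 0.0908]
tool_rot: [0.448, 0.894, 0.0, 0.0]
force: [0.1, 0.2, 4.2]
finger_gap: 0.639
gripper_force: 42.5
```

```bash
python3 r.py;python3 - <<'E'
from h import *
s=snap('scene');save('s2.png',s['image'][120:220,220:330],6)
E
```

```text
t 9.4 pos [0.5778 0.0941 0.0908] yaw 126.72 tilt [ 1.1e-03  1.0e-04 -1.0e+00] gap 0.639 F [0.1 0.2 4.2] T [0.19  0.017 0.021] q [-0.03  0.69  1.65  0.    0.8  -0.67]
shift [ 0.0004 -0.0006 -0.0232] turn -39.28
GF 42.51119077205658 tau6 0.006
```

View pics/s2.png

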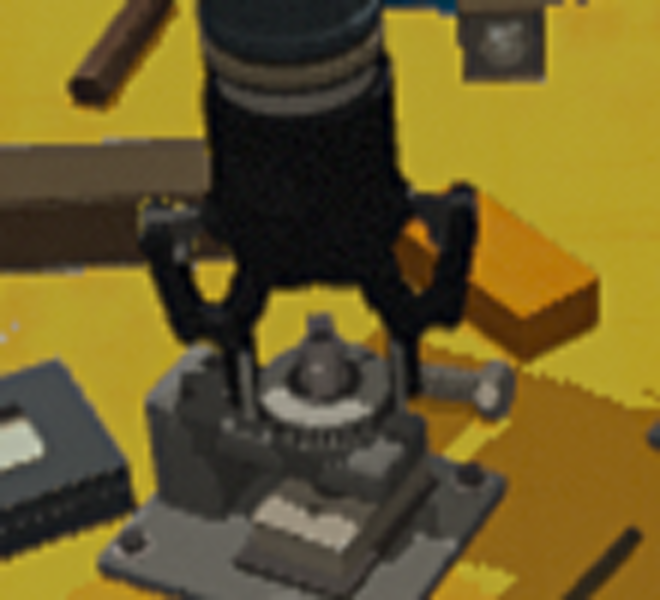

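The picture shows the fingers gripping the ring rim (crop 240,385 and 405,375), with the knob clear between them. Now I'll turn it clockwise.

drive_tool([
  [0,0,0,0,0,2,-0.2],
  [0,0,0,0,0,3,-0.2],
  [0,0,0,0,0,3,-0.2],
  [0,0,0,0,0,3,-0.2],
  [0,0,0,0,0,3,-0.2],
  [0,0,0,0,0,3,-0.2],
  [0,0,0,0,0,3,-0.2],
  [0,0,0,0,0,3,-0.2],
  [0,0,0,0,0,3,-0.2],
  [0,0,0,0,0,4,-0.2],
])

```text
t: 10.45
tcp_pos: [0.5775, 0.094, 0.0908]
tool_rot: [0.665, 0.747, 0.0, 0.0]
force: [-0.6, 1.0, 4.9]
finger_gap: 0.641
gripper_force: 42.7
```

```bash
python3 r.py
```

```text
t 10.45 pos [0.5775 0.094  0.0908] yaw 96.6 tilt [ 6.e-04 -1.e-04 -1.e+00] gap 0.641 F [-0.6  1.   4.9] T [0.049 0.136 0.081] q [-0.03  0.69  1.65 -0.    0.8  -0.14]
shift [ 0.     -0.0005 -0.0232] turn -69.4
GF 42.73097097873688 tau6 -0.444
```

drive_tool([
  [0,0,0,0,0,3,-0.2],
  [0,0,0,0,0,3,-0.2],
  [0,0,0,0,0,3,-0.2],
  [0,0,0,0,0,3,-0.2],
  [0,0,0,0,0,3,-0.2],
  [0,0,0,0,0,3,-0.2],
  [0,0,0,0,0,3,-0.2],
  [0,0,0,0,0,3,-0.2],
  [0,0,0,0,0,3,-0.2],
  [0,0,0,0,0,3,-0.2],
])

```text
t: 11.45
tcp_pos: [0.5773, 0.094, 0.0908]
tool_rot: [0.836, 0.549, -0.0, 0.0]
force: [-1.2, 0.1, 4.8]
finger_gap: 0.633
gripper_force: 42.8
```

```bash
python3 r.py
```

```text
t 11.45 pos [0.5773 0.094  0.0908] yaw 66.62 tilt [ 0.e+00 -1.e-04 -1.e+00] gap 0.633 F [-1.2  0.1  4.8] T [0.129 0.138 0.016] q [-0.03  0.69  1.66 -0.    0.8   0.38]
shift [-0.0002 -0.0003 -0.0232] turn -99.38
GF 42.7920001745224 tau6 -0.279
```

drive_tool([
  [0,0,0,0,0,1.5,-0.2],
  [0,0,0,0,0,1.5,-0.2],
  [0,0,0,0,0,1.5,-0.2],
  [0,0,0,0,0,1.5,-0.2],
])

```text
t: 11.85
tcp_pos: [0.5773, 0.0941, 0.0908]
tool_rot: [0.863, 0.505, -0.0, 0.0]
force: [-1.4, 0.3, 6.2]
finger_gap: 0.638
gripper_force: 42.8
```

```bash
python3 r.py
```

```text
t 11.85 pos [0.5773 0.0941 0.0908] yaw 60.7 tilt [-0.e+00 -2.e-04 -1.e+00] gap 0.638 F [-1.4  0.3  6.2] T [0.139 0.138 0.425] q [-0.03  0.69  1.66 -0.    0.8   0.48]
shift [-0.0002 -0.0002 -0.0232] turn -105.3
GF 42.81203091144562 tau6 0.011
```

drive_tool([
  [0,0,0,0,0,1.5,-0.2],
  [0,0,0,0,0,1.5,-0.2],
])

```text
t: 12.05
tcp_pos: [0.5766, 0.0931, 0.0907]
tool_rot: [0.875, 0.484, -0.001, 0.001]
force: [-1.1, -3.1, 6.5]
finger_gap: 0.636
gripper_force: 43.0
```

```bash
python3 r.py
```

```text
t 12.05 pos [0.5766 0.0931 0.0907] yaw 57.95 tilt [-0.0018 -0.0029 -1.    ] gap 0.636 F [-1.1 -3.1  6.5] T [-0.269  0.402  1.027] q [-0.03  0.69  1.66 -0.    0.8   0.53]
shift [ 0.0009 -0.0001 -0.0233] turn -108.05
GF 43.02333354949951 tau6 0.472
```

The torque climbed to about 1 N m after 66° of turn, close to the roughly 67° predicted, so the ring is at its stop. I'll ease off, open and lift clear.

drive_tool([
  [0,0,0,0,0,-1.5,-0.2],
  [0,0,0,0,0,0,-0.2],
  [0,0,0,0,0,0,0.4],
  [0,0,0,0,0,0,1],
  [0,0,0,0,0,0,1],
  [0,0,0,0,0,0,1],
  [0,0,-0.02,0,0,0,1],
  [0,0,-0.03,0,0,0,1],
  [0,0,-0.03,0,0,0,1],
  [0,0,-0.03,0,0,0,1],
])

```text
t: 13.05
tcp_pos: [0.5772, 0.0941, 0.2011]
tool_rot: [0.869, 0.494, -0.0, -0.0]
force: [-0.1, -0.0, 0.5]
finger_gap: 1.0
gripper_force: 0.0
```

```bash
python3 r.py;python3 - <<'E'
from h import *
s=snap('scene');save('s3.png',s['image'][130:220,220:330],7)
E
```

```text
t 13.05 pos [0.5772 0.0941 0.2011] yaw 59.23 tilt [-7.e-04  1.e-04 -1.e+00] gap 1.0 F [-0.1 -0.   0.5] T [0.021 0.009 0.001] q [-0.03  0.53  1.58  0.    1.03  0.51]
shift [-0.0001 -0.0001  0.0871] turn -106.77
GF 0.0 tau6 -0.0
```

View pics/s3.png

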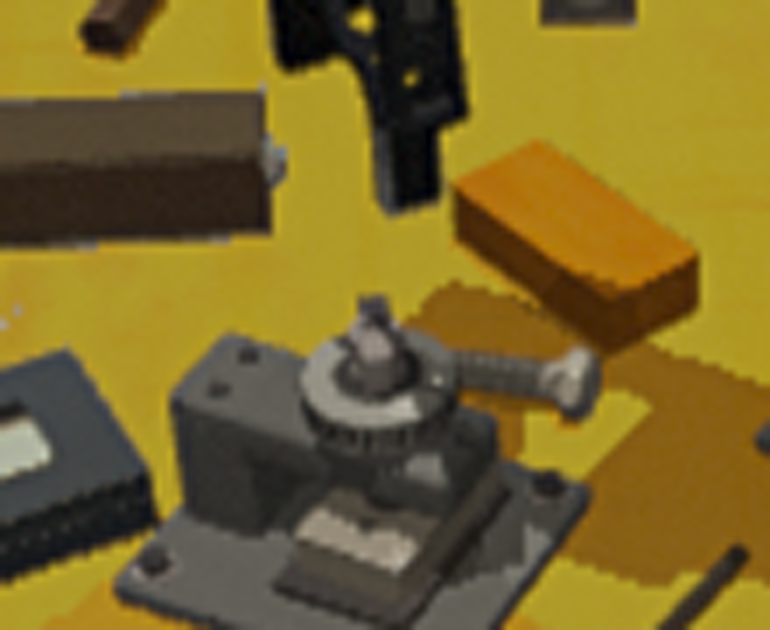

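The gripper is clear and the block looks undisturbed, but the mark isn't readable here. I'll move the arm aside and check from above.

drive_tool([
  [-0.03,0.018,-0.01,0,0,0,1],
  [-0.038,0.023,-0.01,0,0,0,1],
  [-0.038,0.023,-0.01,0,0,0,1],
  [-0.038,0.023,-0.01,0,0,0,1],
  [-0.038,0.023,0,0,0,0,1],
  [-0.038,0.023,0,0,0,0,1],
  [-0.038,0.023,0,0,0,0,1],
  [-0.038,0.023,0,0,0,0,1],
  [-0.03,0.018,0,0,0,0,1],
  [0,0,0,0,0,0,1],
])

```text
t: 14.1
tcp_pos: [0.5798, -0.2923, 0.2399]
tool_rot: [0.871, 0.492, -0.0, 0.002]
force: [0.8, 0.6, -0.6]
finger_gap: 1.001
gripper_force: 0.0
```

```bash
python3 - <<'E'
from h import *
s=snap('top');save('t3.png',s['image'][95:175,290:370],7)
E
```

```text
(no output)
```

View pics/t3.png

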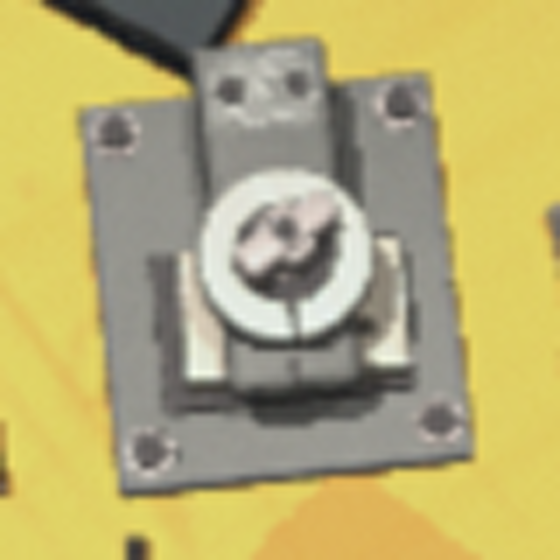

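The mark, at crop (294,320), now lines up with the nose line at (293,368), so the ring is locked. The knob has turned about 40° and the block has not moved. Handing in.

```bash
python3 -c "
from station import manip
print(manip.sign_off())"
```

```text
the job is handed in; nothing more can be done
None
```

I tightened the large grey clamp's knob to about 0.25 N m over its free drag, turned the lock ring to its stop (mark on the nose line), released both, and handed the job in; the hand-in returned no verdict.

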